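# Pull down the dish locker hatch with the hook pole

### The job

Take the hook pole (the one with the sideways prong) from the green mat, put its prong through the steel eye of the blue hatch and swing that hatch all the way down until it is level. Then unhook the pole and lay it flat on the green mat again, leaving the hatch down.

Things in the scene. Friction and masses are not known exactly. Their poses are not given: they have to be found in the camera images.
- hook_pole: Hook pole lying flat, about 0.14 kg. Origin: underside of its black handle at the balance point (grip here); x along the pole to the hook, z up. Handle 18 wide (y), 22 high, x -100 to 40 mm. Then an 8 mm steel rod at z 11 to x 170, bent square into a level prong 8 mm thick along -y, tip at y -38. A pole with the same handle but a straight rod and ball tip lies 120 mm beside it.
- blue_hatch_eye (a point): Centre of the steel eye on the blue hatch (140 wide, 8 thick): ring on edge, hole 28 mm wide along y, 6 mm wire. Axes turn with the hatch; shut: x level into the white locker, z up, y along the hinge. A pole along x enters by moving to -y. Hinge line: 32 mm to +x, 100 to -z of the eye. Hatch face 24 mm to +x, top edge 14 above. Eye 290 mm over the bench. A like orange one is beside it.
- blue_hatch (a joint): Angle of the blue hatch about its lower edge: 0 shut and upright; grows as its upper edge swings out (to -x of the eye's shut axes) and down; 1.57 level, at a stop. Starts shut or up to 0.12 ajar. Stiff hinge: it stays where it is left; a pull of about 2 N at the eye moves it.
- rest_mat: Fixed green mat on the bench, 360 (x) by 260 (y) mm, 4 mm thick, origin at the centre of its underside. Both poles start on it, lying about along its x axis.

How it is judged:
By the outcome, as a careful person would: the job done as asked, in the order asked, and still so for the second after the job is handed in, with the robot touching nothing.
It also fails if it takes over 58 s, if anything falls off the work surface, if the arm or the gripper's body presses on something with over 40 N, if the wrist force passes 120 N, or if a joint passes its speed limit or range.

### The arm

A 6-joint arm with a two-finger parallel gripper is mounted at the origin on the work surface. World frame = base frame: x ahead of the robot, y to its left, z up, the work surface at z = 0. Lengths are in m, angles in rad, forces in N, time in s.
With the tool pointing down it reaches from about 0.35 to 0.975 m from the base axis. Payload 7.1 kg.
Tool frame: the origin (TCP) lies on the front face of the gripper's body, between the roots of the fingers; the fingertips stand 80 mm ahead of it and the grasp point (between the pads) lies 61 mm ahead of it; z points along the fingers, y is the line along which they close (so a half turn about z gives the same grasp; the last joint's range is limited). The gripper opens to 88 mm and grips with 3 to 60 N. Pads are 20 mm wide; open, the fingers measure 115 mm over their backs; the gripper's body (75 mm by 178 mm) begins 61 mm behind the grasp point.
Start: joints at [-1.166, 0.423, 1.63, -0, 1.089, -0.019], TCP at [0.257, -0.57, 0.303] pointing down, gripper open.
Joint ranges: [-3, 3], [-0.9, 2.11], [0.09, 2.58], [-1.31, 4.45], [0.11, 2.69], [-2.54, 2.54]. Speed limits (rad/s): [2.39, 2.39, 3.01, 3.14, 3.14, 3.14].

### API

Orientations are given as [roll, pitch, yaw] about the fixed x, y, z axes, in that order (R = Rz(yaw) Ry(pitch) Rx(roll)).
In Python, from station import ctrl, kin, get_image, camera_info, nets gives the robot as it stands. The module is installed in compiled form; this text tells all that it offers. Calls block until the motion is done:
- ctrl.reach(position, orientation): joint-space move of the TCP to a pose.
- ctrl.move_l(position, ori=None, speed=0.15, guard=None): straight line of the TCP; ori=None keeps the orientation; speed is the mean speed in m/s. With guard (N) it stops when the force on the tool has changed by that much, and returns True; else False.
- ctrl.move_joints(angles): joint-space move.
- ctrl.set_gripper(opening): finger opening in m; the grip force is fixed at half the most; returns when the fingers have stopped.
- ctrl.hold(seconds).
- kin.solve_ik(position, orientation): joint angles nearest the present ones, or None.
- get_image(name): name is "scene" or "top"; returns the picture (400x640x3 uint8, red, green, blue); there is no depth.
- camera_info(name): a dict with "intrinsics" (3x3 intrinsics, pixels), "D" ([k1, k2, p1, p2, k3] as OpenCV has them; the pictures are not rectified), "camera_from_world" (4x4, takes a point from world to camera coordinates). Camera axes: x right, y down, z forward; pixel columns grow to the right and rows downward; lengths in m; the calibration is good to about 2 mm. A picture is of the moment at which its call begins. camera_info takes no time and is no camera call.
A pose or a line that the arm cannot do raises ctrl.Unreachable and nothing moves.
- ctrl.sign_off(): hands the job in; it is judged then, once.
Trained networks look in the newest picture that a camera, given by its name, has taken for a name from the list of things; names that differ only in an ending like _2 or _b are one class to them, and where a whole thing is asked for, a point or a joint stands for the part that bears it (a point fixed in the world has none). Each returns a list of dicts, best first, with "p" (0 to 1); they miss things now and then, are a little off and sometimes report something else, mostly with a low value. They report only what shows in the picture. A call takes as long as a camera call.
- nets.regions_of(label, camera): "mask" (400x640 bool, what is visible of it) and "at" ([column, row] in pixels, amid what is visible of it).
- nets.mark_of(label, camera): "at" ([column, row] in pixels: a listed point, or the origin of a listed thing).
Readings, each from a call of its own:
- ctrl.current_clock(): time.
- ctrl.current_joint_pos(): joint angles.
- ctrl.current_dq(): joint speeds.
- ctrl.current_joint_efforts(): joint torques, N m.
- ctrl.current_position(): TCP position.
- ctrl.current_tool_rot(): TCP orientation.
- ctrl.current_force(): force on the tool from outside, world axes, zero at the start.
- ctrl.current_wrist_torque(): the same for the moment, N m.
- ctrl.current_opening(): finger opening in m.
- ctrl.current_grasp_force(): force on a finger pad.
Only numpy, scipy, OpenCV 4.12 (cv2) and the standard library are available. Lean on these libraries where they do the work, as an engineer would, in place of code of your own. Each camera call takes 0.05 s, during which the arm holds its last target. There are 200 camera calls.

## Working session

There is one attempt and no reset: what is moved stays moved. The work goes in short steps, each a Python script; the robot and the scene stay as the last script left them, time stands still between calls to the robot, and variables do not carry over. Pictures are saved under pics/ and viewed, at most 10 in all, crops included, and the job is handed in when it is done.

```bash
mkdir -p pics; ls; python3 - <<'E'
from station import ctrl, kin, get_image, camera_info, nets
import cv2, numpy as np
for c in ("scene","top"):
    im=get_image(c); cv2.imwrite(f"pics/{c}0.png",im[:,:,::-1])
    i=camera_info(c); print(c,np.round(i["intrinsics"],1).tolist(),i["D"],np.round(i["camera_from_world"],4).tolist())
    for l in ("hook_pole","blue_hatch_eye","blue_hatch","rest_mat"):
        for f in ("mark_of","regions_of"):
            try: print(l,f,[(round(d["p"],2),np.round(d["at"],1).tolist()) for d in getattr(nets,f)(l,c)][:4])
            except Exception as e: print(l,f,e)
print(ctrl.current_clock())
E
```

```text
pics
scene [[424.8, 0.0, 320.5], [0.0, 424.8, 199.3], [0.0, 0.0, 1.0]] [0.02928053 0.         0.         0.         0.        ] [[-0.8343, 0.5511, -0.0183, 0.4476], [0.3963, 0.5762, -0.7148, -0.0961], [-0.3833, -0.6036, -0.6991, 1.1873], [0.0, 0.0, 0.0, 1.0]]
hook_pole mark_of [(0.82, [401.9, 351.7])]
hook_pole regions_of [(0.86, [408.0, 348.4])]
blue_hatch_eye mark_of [(0.64, [310.9, 95.4])]
blue_hatch_eye regions_of [(0.79, [302.8, 109.2])]
blue_hatch mark_of it knows: blue_hatch_eye, hook_pole, rest_mat
blue_hatch regions_of [(0.87, [302.2, 107.3])]
rest_mat mark_of [(0.63, [405.2, 319.0])]
rest_mat regions_of [(0.66, [404.0, 329.0])]
top [[385.4, 0.0, 316.6], [0.0, 385.4, 200.8], [0.0, 0.0, 1.0]] [-0.03260796  0.          0.          0.          0.        ] [[0.0768, -0.997, 0.0012, -0.0195], [-0.9766, -0.0754, -0.2016, 0.5994], [0.2011, 0.0143, -0.9795, 0.8464], [0.0, 0.0, 0.0, 1.0]]
hook_pole mark_of [(0.92, [207.7, 220.1])]
hook_pole regions_of [(0.65, [206.1, 216.6])]
blue_hatch_eye mark_of [(0.68, [427.3, 269.3])]
blue_hatch_eye regions_of [(0.75, [437.9, 271.6])]
blue_hatch mark_of it knows: blue_hatch_eye, hook_pole, rest_mat
blue_hatch regions_of [(0.56, [433.9, 271.0])]
rest_mat mark_of [(0.69, [224.5, 240.2])]
rest_mat regions_of [(0.85, [223.9, 242.9])]
0.8
```

View pics/scene0.png

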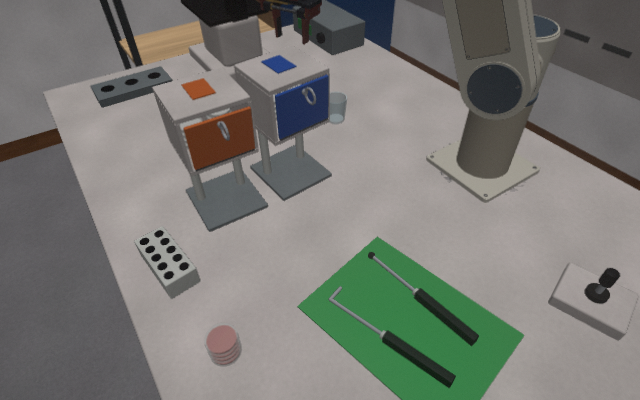

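View pics/top0.png

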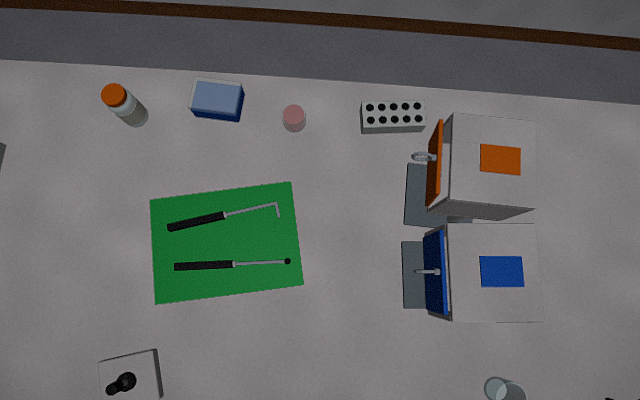

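The scene view shows the blue hatch (eye at about 311,95) on the locker nearer the robot. The hook pole (prong at about 333,296, handle at 415,355) lies on the mat. In the top view the prong points to image-down, so the pole already lies roughly in the entry orientation. Next I'll fit the poses.

```bash
cat > h.py <<'E'
from station import ctrl, kin, get_image, camera_info, nets
import cv2, numpy as np
from scipy.optimize import least_squares
from scipy.spatial.transform import Rotation as R
CI={c:camera_info(c) for c in("scene","top")}
def proj(P,c):
    i=CI[c];T=np.array(i["camera_from_world"])
    return cv2.projectPoints(np.atleast_2d(P).astype(float),cv2.Rodrigues(T[:3,:3].copy())[0],T[:3,3].copy(),np.array(i["intrinsics"]),np.array(i["D"]))[0][:,0]
def back(px,c,z):
    i=CI[c];T=np.array(i["camera_from_world"])
    u=cv2.undistortPoints(np.array(px,float).reshape(-1,1,2),np.array(i["intrinsics"]),np.array(i["D"]))[:,0]
    d=np.c_[u,np.ones(len(u))]@T[:3,:3]; o=-T[:3,:3].T@T[:3,3]
    return o+d*((z-o[2])/d[:,2])[:,None]
def pole_pts(x,y,yaw,z0=.004):
    L=np.array([[-.1,0,.011],[.04,0,.011],[.17,0,.011],[.17,-.038,.011],[0,0,0],[.105,0,.011],[.17,-.019,.011]])
    return R.from_euler('z',yaw).apply(L)+[x,y,z0]
def eye_axes(yaw): return R.from_euler('z',yaw).as_matrix()   # columns: eye x,y,z
def hatch_pts(x,y,yaw,th):  # shut eye x,y ; returns 4 face corners, eye, hinge
    A=eye_axes(yaw);H=np.array([.032,0,-.1])
    L=np.array([[.024,-.07,.014],[.024,.07,.014],[.024,.07,-.1],[.024,-.07,-.1],[0,0,0]])-H
    L=R.from_euler('y',-th).apply(L)+H
    return np.r_[L,[H]]@A.T+[x,y,.29]
E
cat > fit.py <<'E'
from h import *
ims={c:get_image(c) for c in CI}
marks={}
# pole
for c in CI:
    m=nets.regions_of("hook_pole",c)[0]["mask"]; marks[c]=nets.mark_of("hook_pole",c)[0]["at"]
    ys,xs=np.nonzero(m); P=back(np.c_[xs,ys],c,.015)[:,:2].astype(np.float32)
    l=cv2.fitLine(P,cv2.DIST_L1,0,.001,.001).ravel(); a=np.arctan2(l[1],l[0]); a=a if a<0 else a-np.pi
    d=np.array([np.cos(a),np.sin(a)]);s=P@d; n=P@[-d[1],d[0]]
    print("pole",c,"yaw",a,"s-range",np.percentile(s,[0,1,99,100]),"n med",np.median(n),"mark",back([marks[c]],c,.004)[0][:2], len(P))
    me=nets.mark_of("blue_hatch_eye",c)[0]["at"]; marks[c+"e"]=me
    print(" eye@.29",back([me],c,.29)[0], "mat",back([nets.mark_of("rest_mat",c)[0]["at"]],c,0)[0])
    mm=nets.regions_of("rest_mat",c)[0]["mask"].astype(np.uint8)
    hs=cv2.cvtColor(ims[c],cv2.COLOR_RGB2HSV)
    g=((hs[...,0]>45)&(hs[...,0]<85)&(hs[...,1]>100)).astype(np.uint8)
    ct=max(cv2.findContours(g,0,1)[0],key=cv2.contourArea)[:,0]
    print(" matrect",cv2.minAreaRect(back(ct,c,.004)[:,:2].astype(np.float32)))
    b=((hs[...,0]>105)&(hs[...,0]<130)&(hs[...,1]>120)).astype(np.uint8)
    for ct in cv2.findContours(b,0,1)[0]:
        if cv2.contourArea(ct)>80:
            q=cv2.approxPolyDP(cv2.convexHull(ct),3,True)[:,0]
            print(" blue",q.tolist(),"rect@.31",np.round(cv2.minAreaRect(back(ct[:,0],c,.31)[:,:2].astype(np.float32))[2],1))
np.save("m.npy",marks,allow_pickle=True); print(marks)
big=cv2.resize(ims["top"][200:330,380:560],None,fx=4,fy=4,interpolation=2);cv2.imwrite("pics/a_top.png",big[:,:,::-1])
big=cv2.resize(ims["scene"][40:150,225:345],None,fx=5,fy=5,interpolation=2);cv2.imwrite("pics/a_sc.png",big[:,:,::-1])
E
python3 fit.py
```

```text
pole scene yaw -1.2661917 s-range [-0.21311727 -0.2107493   0.05927019  0.06133569] n med 0.60669065 mark [0.53930165 0.28932051] 1420
 eye@.29 [ 0.44928932 -0.15739698  0.29      ] mat [0.49198019 0.24556095 0.        ]
 matrect ((0.49484771490097046, 0.24596227705478668), (0.2585098147392273, 0.3580162227153778), 12.157196044921875)
 blue [[326, 75], [327, 116], [280, 138], [275, 96]] rect@.31 55.9
 blue [[295, 66], [277, 72], [262, 61], [280, 56]] rect@.31 3.9
 blue [[281, 11], [291, 13], [290, 23], [282, 23]] rect@.31 62.5
 blue [[390, 39], [369, 39], [328, 0], [393, 0]] rect@.31 53.0
pole top yaw -1.2688037 s-range [-0.21807574 -0.21506246  0.05689882  0.05837742] n med 0.6064117 mark [0.54078975 0.29424505] 764
 eye@.29 [ 0.44397119 -0.17112253  0.29      ] mat [0.49628018 0.2436968  0.        ]
 matrect ((0.49278703331947327, 0.24628464877605438), (0.2585500478744507, 0.3584981858730316), 12.099478721618652)
 blue [[521, 257], [523, 286], [482, 286], [479, 256]] rect@.31 4.0
 blue [[443, 230], [447, 314], [426, 308], [423, 238]] rect@.31 4.0
 blue [[241, 87], [243, 99], [238, 121], [197, 116], [191, 110]] rect@.31 29.2
{'scene': [403.9, 348.9], 'scenee': [311.4, 98.0], 'top': [207.5, 220.2], 'tope': [426.4, 271.9]}
```

View pics/a_sc.png

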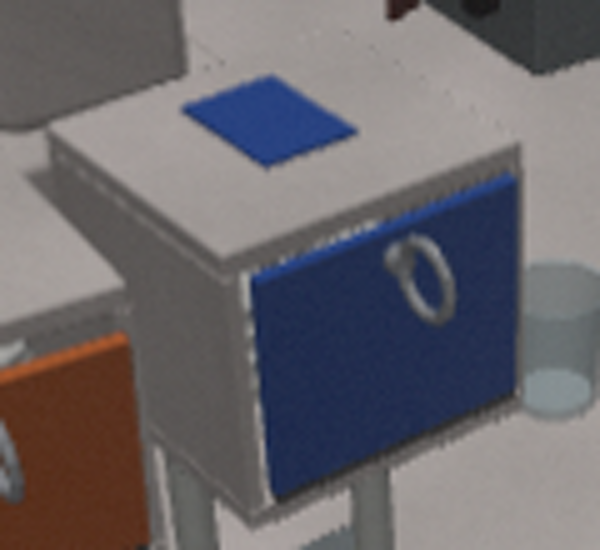

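The crop shows the ring on edge, centred at about scene (310.6,96), with the hatch slightly ajar. I'll fit the hatch pose from its corners and eye.

```bash
cat > fit2.py <<'E'
from h import *
m=np.load("m.npy",allow_pickle=True).item()
obs={"scene":[[326,75],[275,96],[280,138],[327,116],[310.8,96.5]],"top":[[447,314],[443,230],[423,238],[426,308],[426.8,271]]}
def model(p):
    A=hatch_pts(*p)
    n=(A[0]-A[3]);n/=np.linalg.norm(n);w=A[1]-A[0];w/=np.linalg.norm(w)
    inw=np.cross(w,n); B=A[:5].copy(); B[:2]+=.008*inw   # back top edge
    return B
def res(p): return np.concatenate([(proj(model(p),c)-np.array(obs[c])).ravel() for c in obs])
best=None
for t0 in(.02,.1):
    s=least_squares(res,[.445,-.17,np.radians(-86),t0],loss="soft_l1")
    print(np.round(s.x,4),np.degrees(s.x[2]),s.cost); 
    best=s
for c,r in zip(obs,res(best.x).reshape(2,5,2)): print(c,np.round(r,1).tolist())
A=hatch_pts(*best.x);print("eye",A[4],"hinge",A[5])
def res3(p): return np.concatenate([(proj(p,c)[0]-obs[c][4]) for c in obs])
print("triang eye",least_squares(res3,A[4]).x)
# pole: mask fit refinement
P=[back([m[c]],c,.004)[0][:2] for c in CI]; print("origin",P)
yaw=-1.2675;d=np.array([np.cos(yaw),np.sin(yaw)]);n=np.array([-d[1],d[0]])
for o in [0.6065*n+(-.114)*d]: print("origin from mask",o)
for c,k in(("top",4),("scene",3)):
    im=get_image(c); x0,y0,x1,y1=(150,180,310,270) if c=="top" else (310,270,480,400)
    big=cv2.resize(im[y0:y1,x0:x1],None,fx=k,fy=k,interpolation=2)
    for q in proj(pole_pts(o[0],o[1],yaw),c): cv2.circle(big,tuple(int(v) for v in ((q-[x0,y0]+.5)*k)),4,(255,0,0),1)
    cv2.imwrite(f"pics/p_{c}.png",big[:,:,::-1])
a=cv2.imread("pics/p_top.png");b=cv2.imread("pics/p_scene.png");w=max(a.shape[1],b.shape[1])
cv2.imwrite("pics/p.png",cv2.resize(np.vstack([cv2.copyMakeBorder(v,0,0,0,w-v.shape[1],0) for v in(a,b)]),None,fx=.78,fy=.78))
E
python3 fit2.py
```

```text
[ 0.4456 -0.1728 -1.5     0.0547] -85.94090745561515 8.621632912081962
[ 0.4456 -0.1728 -1.5     0.0547] -85.9409081261583 8.62163291208755
scene [[1.1, -1.2], [-0.4, -1.4], [-0.2, 1.3], [0.9, 1.6], [-0.3, -0.3]]
top [[0.6, 0.5], [-0.2, -1.1], [0.4, -1.6], [0.8, 1.3], [-2.9, -0.0]]
eye [ 0.44526146 -0.1673491   0.28810175] hinge [ 0.44791004 -0.20467245  0.19      ]
triang eye [ 0.44452082 -0.17207808  0.28534105]
origin [array([0.53930165, 0.28932051]), array([0.54078975, 0.29424505])]
origin from mask [0.54476951 0.28993868]
```

View pics/p.png

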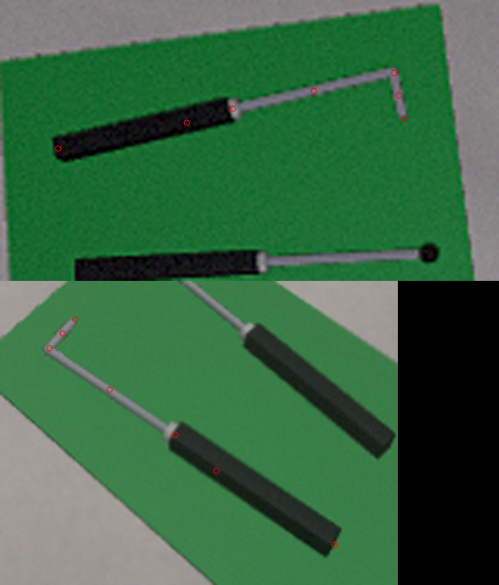

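The pole overlay matches both views: the predicted butt, ferrule, corner and prong tip all sit on the pole. Before grasping I'll check that every waypoint is reachable.

```bash
cat >> h.py <<'E'
PO=np.array([.5446,.2902]);PY=-1.2675
EP=(.4455,-.1745,-1.5,.06)   # hatch: shut eye x,y, yaw, start angle
EY=EP[2];A=eye_axes(EY)
def eye(th): return hatch_pts(*EP[:3],th)[4]
def tang(th): v=eye(th+.01)-eye(th-.01);return v/np.linalg.norm(v)
def tcp(Q,dy=-.020): return np.asarray(Q)-A@[.17,dy,0]+[0,0,.071]
def rpy(yaw): return [np.pi,0,yaw]
FL=0  # extra half turn of the tool
E
python3 - <<'E'
from h import *
print(eye(.06),ctrl.current_tool_rot())
W=[("pick",[*PO,.086],PY),("up",[*PO,.25],PY),("pre",tcp(eye(.06)+A@[-.08,.06,0]),EY),("in",tcp(eye(.06)),EY)]
W+=[(f"th{t:.1f}",tcp(eye(t)+.012*tang(t)),EY) for t in(.5,1,1.57)]+[("out",tcp(eye(1.57)+A@[0,.07,0]),EY)]
for f in(0,np.pi,-np.pi):
    for n,p,y in W:
        q=kin.solve_ik(list(p),rpy(y+f)); print(n,np.round(p,3),None if q is None else np.round(q,2))
E
```

```text
[ 0.4450799  -0.16857606  0.28790121] [ 3.14157335e+00 -1.78911992e-05  4.23827707e-01]
pick [0.545 0.29  0.086] None
up [0.545 0.29  0.25 ] None
pre [0.507 0.086 0.359] None
in [0.453 0.002 0.359] None
th0.5 [0.45  0.049 0.325] None
th1.0 [0.448 0.069 0.277] None
th1.6 [0.449 0.061 0.218] None
out [0.518 0.069 0.229] None
pick [0.545 0.29  0.086] [ 0.47  0.71  1.74 -0.    0.69  0.17]
up [0.545 0.29  0.25 ] [ 0.47  0.47  1.69 -0.    0.98  0.17]
pre [0.507 0.086 0.359] [ 0.15  0.19  1.82 -0.    1.13  0.07]
in [0.453 0.002 0.359] [-0.02  0.09  1.94 -0.    1.11 -0.09]
th0.5 [0.45  0.049 0.325] [ 0.08  0.14  1.98 -0.    1.03  0.01]
th1.0 [0.448 0.069 0.277] [ 0.13  0.21  2.02 -0.    0.91  0.06]
th1.6 [0.449 0.061 0.218] [ 0.11  0.31  2.06 -0.    0.77  0.04]
out [0.518 0.069 0.229] [ 0.11  0.38  1.91 -0.    0.85  0.04]
pick [0.545 0.29  0.086] [ 0.47  0.71  1.74 -0.    0.69  0.17]
up [0.545 0.29  0.25 ] [ 0.47  0.47  1.69 -0.    0.98  0.17]
pre [0.507 0.086 0.359] [ 0.15  0.19  1.82 -0.    1.13  0.07]
in [0.453 0.002 0.359] [-0.02  0.09  1.94 -0.    1.11 -0.09]
th0.5 [0.45  0.049 0.325] [ 0.08  0.14  1.98 -0.    1.03  0.01]
th1.0 [0.448 0.069 0.277] [ 0.13  0.21  2.02 -0.    0.91  0.06]
th1.6 [0.449 0.061 0.218] [ 0.11  0.31  2.06 -0.    0.77  0.04]
out [0.518 0.069 0.229] [ 0.11  0.38  1.91 -0.    0.85  0.04]
```

```bash
sed -i 's/return \[np.pi,0,yaw\]/y=yaw+np.pi; return [np.pi,0,y]/' h.py; python3 - <<'E'
from h import *
ctrl.move_l([.257,-.57,.52],speed=.3)
ctrl.reach([*PO,.45],rpy(PY))
ctrl.move_l([*PO,.14],speed=.3)
ctrl.move_l([*PO,.086],speed=.1,guard=8)
print(ctrl.current_position())
ctrl.set_gripper(0.0)
print(ctrl.current_opening(),ctrl.current_grasp_force(),ctrl.current_clock())
ctrl.move_l([*PO,.20],speed=.15)
ctrl.reach(tcp(eye(.06)+A@[-.08,.06,0]),rpy(EY))
ctrl.move_l(tcp(eye(.06)+A@[0,.055,0]),speed=.15)
print(ctrl.current_opening(),ctrl.current_position(),ctrl.current_force(),ctrl.current_clock())
a=get_image("scene");b=get_image("top")
for c in CI: print(c,proj([eye(.06)+A@[0,.055+d,0] for d in(.02,-.018)],c).tolist(),nets.mark_of("blue_hatch_eye",c)[0]["at"])
k=5
v=[cv2.resize(im[y:y+100,x:x+78],None,fx=k,fy=k,interpolation=2) for im,x,y in((a,260,50),(b,395,200))]
cv2.imwrite("pics/h1.png",np.hstack(v)[:,:,::-1])
E
```

```text
[0.54370669 0.28974829 0.0844406 ]
0.017885024453592923 31.740668600978097 8.4
0.017762064783508426 [0.50792648 0.00683219 0.35846167] [-0.0806796   0.54821093 -1.48923685] 11.025
scene [[281.32864583406905, 108.02769045978454], [296.2558460051781, 101.83778794774733]] [311.1, 97.4]
top [[422.49804229426076, 227.27358850701273], [423.55029357911087, 249.27101880769078]] [424.8, 268.6]
```

View pics/h1.png

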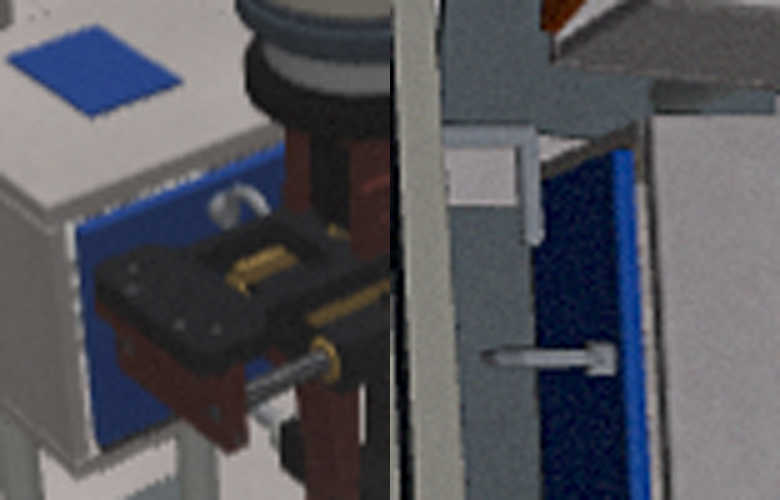

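The top crop shows the prong at column about 423, in line with the ring centre at about 422. The scene view is hidden behind the gripper. I'll enter with a guard.

```bash
python3 - <<'E'
from h import *
f0=ctrl.current_force()
hit=ctrl.move_l(tcp(eye(.06)),speed=.06,guard=4)
print("enter",hit,ctrl.current_position(),tcp(eye(.06)),ctrl.current_force()-f0)
if not hit:
    for t in(.06,.25,.45):
        h=ctrl.move_l(tcp(eye(t)+.011*tang(t)),speed=.06,guard=12)
        print(t,h,np.round(ctrl.current_force()-f0,2),np.round(ctrl.current_wrist_torque(),2))
        if h: break
    print(ctrl.current_clock())
a=get_image("scene");b=get_image("top")
v=[cv2.resize(im[y:y+130,x:x+100],None,fx=4,fy=4,interpolation=2) for im,x,y in((a,250,40),(b,380,200))]
cv2.imwrite("pics/h2.png",np.hstack(v)[:,:,::-1])
E
```

```text
enter False [0.45334066 0.00240819 0.35900818] [0.45300448 0.00241283 0.35890121] [-0.98655797  0.83190494 -0.3061298 ]
0.06 False [-0.63 -0.08  1.12] [ 0.01 -0.05  0.  ]
0.25 False [0.08 0.15 0.4 ] [ 0.   -0.12  0.06]
0.45 False [-0.36  0.8  -0.31] [ 0.03 -0.05 -0.02]
13.6083
```

View pics/h2.png

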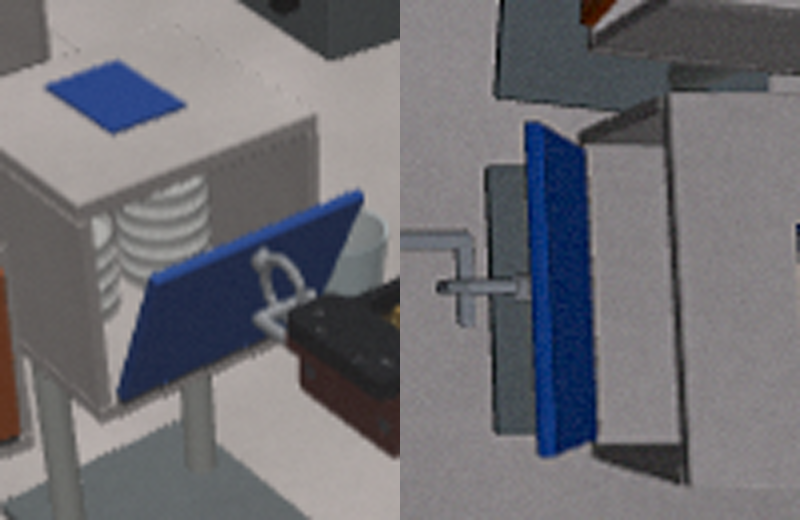

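The prong is through the ring and the hatch is following at about 0.45 rad. I'll continue the arc.

```bash
python3 - <<'E'
from h import *
f0=ctrl.current_force()
for t in(.65,.85,1.05,1.25,1.42,1.57):
    h=ctrl.move_l(tcp(eye(t)+.011*tang(t)),speed=.06,guard=12)
    print(t,h,np.round(ctrl.current_force()-f0,2),np.round(ctrl.current_wrist_torque(),2))
    if h: break
if not h:
    p=np.array(ctrl.current_position()); h=ctrl.move_l(p+.008*tang(1.57),speed=.03,guard=6)
    print("press",h,np.round(np.array(ctrl.current_position())-p,4),np.round(ctrl.current_force()-f0,2))
print(ctrl.current_clock(),ctrl.current_position())
a=get_image("scene");b=get_image("top")
v=[cv2.resize(im[y:y+130,x:x+100],None,fx=4,fy=4,interpolation=2) for im,x,y in((a,250,60),(b,350,200))]
cv2.imwrite("pics/h3.png",np.hstack(v)[:,:,::-1])
E
```

```text
0.65 False [-0.01  0.1   0.08] [ 0.01 -0.11  0.02]
0.85 False [ 0.99  0.26 -0.46] [-0.05 -0.12 -0.03]
1.05 False [ 1.24 -0.76 -0.34] [-0.01 -0.08  0.02]
1.25 False [ 0.48 -0.6  -0.16] [-0.02 -0.11  0.04]
1.42 False [ 0.53  0.8  -0.13] [ 0.02 -0.11 -0.01]
1.57 False [1.3  0.21 0.17] [ 0.02 -0.13  0.01]
press True [ 0.0002 -0.0006 -0.0035] [0.72 2.76 0.82]
16.8083 [0.44910805 0.06030853 0.21489254]
```

View pics/h3.png

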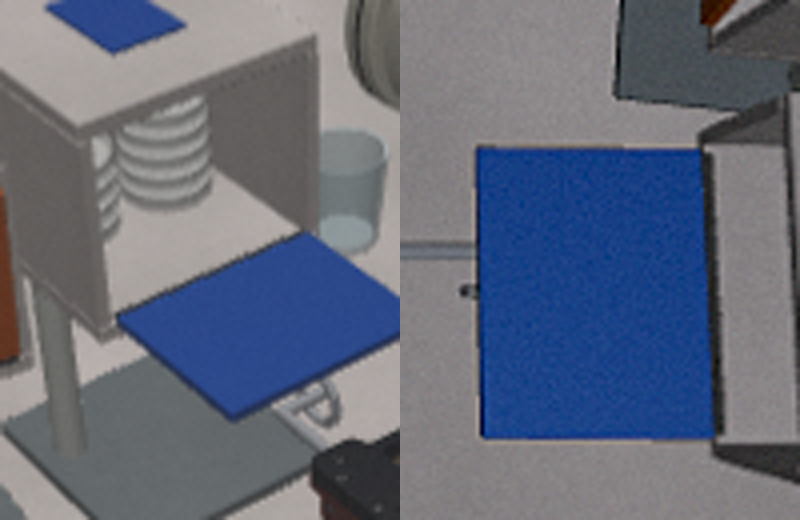

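The hatch looks about level, with the prong still in the ring under it. I'll press once more with a higher guard to confirm it is at the stop, and measure the angle.

```bash
cat > ang.py <<'E'
from h import *
def measure():
    im=get_image("top");hs=cv2.cvtColor(im,cv2.COLOR_RGB2HSV)
    b=((hs[...,0]>105)&(hs[...,0]<130)&(hs[...,1]>120)).astype(np.uint8); b[:200]=0; b[:,470:]=0
    ct=max(cv2.findContours(b,0,1)[0],key=cv2.contourArea)[:,0].astype(float)
    q=cv2.approxPolyDP(cv2.convexHull(ct.astype(np.int32)),4,True)[:,0]
    H=np.array([.032,0,-.1])
    for th in(1.45,1.5,1.57):
        L=np.array([[.032,-.07,.014],[.032,.07,.014]])-H
        P=(R.from_euler('y',-th).apply(L)+H)@A.T+[EP[0],EP[1],.29]
        print(th,proj(P,"top").round(1).tolist(),proj(P,"scene").round(1).tolist())
    print(q.tolist())
    im=get_image("scene");hs=cv2.cvtColor(im,cv2.COLOR_RGB2HSV)
    b=((hs[...,0]>105)&(hs[...,0]<130)&(hs[...,1]>120)).astype(np.uint8); b[:100]=0
    ct=max(cv2.findContours(b,0,1)[0],key=cv2.contourArea)
    print("scene",cv2.approxPolyDP(cv2.convexHull(ct),3,True)[:,0].tolist())
E
python3 - <<'E'
from ang import *
f0=ctrl.current_force();p=np.array(ctrl.current_position())
h=ctrl.move_l(p+.012*tang(1.57),speed=.03,guard=14)
print("press",h,np.round(np.array(ctrl.current_position())-p,4),np.round(ctrl.current_force()-f0,2),ctrl.current_wrist_torque())
measure(); print(ctrl.current_clock())
E
```

```text
press False [ 0.0002 -0.0032 -0.0115] [-0.87  4.3   0.11] [ 0.81797869 -0.0881966   0.0364804 ]
1.45 [[373.9, 309.9], [372.3, 235.4]] [[356.2, 132.2], [306.3, 156.6]]
1.5 [[373.2, 309.7], [371.7, 235.8]] [[356.3, 134.4], [306.5, 158.8]]
1.57 [[372.5, 309.3], [370.9, 236.2]] [[356.2, 137.3], [306.8, 161.8]]
[[424, 237], [428, 308], [371, 309], [369, 237]]
scene [[354, 139], [309, 164], [280, 141], [326, 118]]
17.5583
```

Scene corners (309,164) and (354,139) match the 1.57 prediction, so the hatch is at its stop. Now I'll unhook.

```bash
python3 - <<'E'
from ang import *
p=np.array(ctrl.current_position())
ctrl.move_l(p-.011*tang(1.57),speed=.05)
print(ctrl.current_wrist_torque(),ctrl.current_force())
p=np.array(ctrl.current_position())
h=ctrl.move_l(p+A@[0,.07,0],speed=.08,guard=5)
print("exit",h,np.array(ctrl.current_position())-p,ctrl.current_force())
if not h:
    p=np.array(ctrl.current_position()); ctrl.move_l(p+A@[-.13,0,.0],speed=.15)
    p=np.array(ctrl.current_position()); ctrl.move_l(p+[0,0,.06],speed=.15)
measure();print(ctrl.current_clock(),ctrl.current_opening())
a=get_image("scene");cv2.imwrite("pics/h4.png",a[:,:,::-1])
E
```

```text
[ 0.01614    -0.05997189  0.00114027] [ 0.36534132  0.3819324  -2.33375992]
exit False [ 0.06926848  0.0049086  -0.00017522] [-0.13240552  0.44356906 -1.64518229]
1.45 [[373.9, 309.9], [372.3, 235.4]] [[356.2, 132.2], [306.3, 156.6]]
1.5 [[373.2, 309.7], [371.7, 235.8]] [[356.3, 134.4], [306.5, 158.8]]
1.57 [[372.5, 309.3], [370.9, 236.2]] [[356.2, 137.3], [306.8, 161.8]]
[[424, 237], [428, 308], [371, 309], [369, 237]]
scene [[356, 139], [308, 164], [280, 140], [326, 118]]
20.625 0.017895474461186455
```

View pics/h4.png

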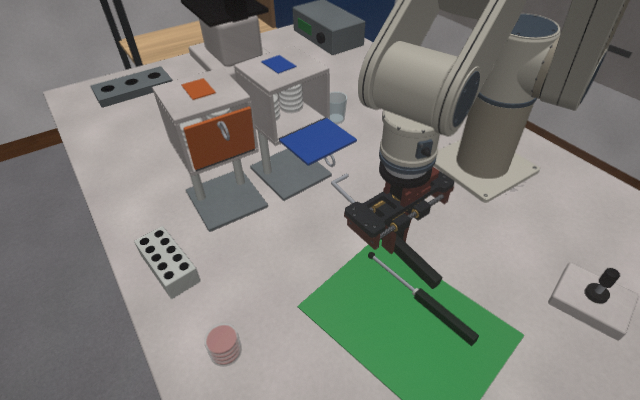

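The hook is free and the hatch is still down. Now I'll lay the pole back in its original spot.

```bash
python3 - <<'E'
from ang import *
ctrl.reach([*PO,.20],rpy(PY))
ctrl.move_l([*PO,.105],speed=.15)
h=ctrl.move_l([*PO,.0865],speed=.03,guard=6)
print(h,ctrl.current_position(),ctrl.current_force())
if h:
    h=ctrl.move_l([*PO,.0865],speed=.03,guard=20); print(h,ctrl.current_position())
ctrl.set_gripper(.05)
ctrl.move_l([*PO,.25],speed=.15)
ctrl.reach([.45,.0,.45],rpy(PY)); ctrl.hold(.5)
print(ctrl.current_clock())
for c in CI: print([(r["p"],r["at"]) for r in nets.mark_of("hook_pole",c)[:2]])
measure()
a=get_image("scene");cv2.imwrite("pics/h5.png",a[:,:,::-1])
E
```

```text
False [0.54457714 0.29025525 0.08639303] [ 1.49649347  0.20808829 -0.58252644]
26.5833
[(0.8, [393.4, 242.5])]
[(0.71, [229.8, 224.1])]
1.45 [[373.9, 309.9], [372.3, 235.4]] [[356.2, 132.2], [306.3, 156.6]]
1.5 [[373.2, 309.7], [371.7, 235.8]] [[356.3, 134.4], [306.5, 158.8]]
1.57 [[372.5, 309.3], [370.9, 236.2]] [[356.2, 137.3], [306.8, 161.8]]
[[370, 298], [385, 300], [385, 309], [372, 309]]
scene [[355, 138], [308, 164], [280, 140], [326, 118]]
```

View pics/h5.png

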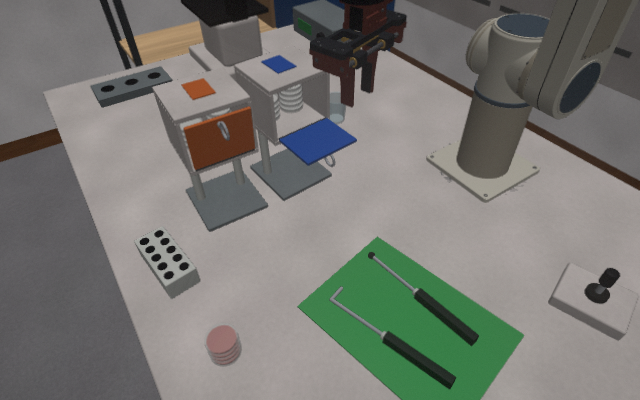

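The picture shows the pole lying flat on the mat with its prong at (333,296), as at the start. The blue hatch is level, with its front corner at (308,164), and the arm is clear.

```bash
python3 -c "
from station import ctrl
print(ctrl.sign_off(),ctrl.current_clock())"
```

```text
the job is handed in; nothing more can be done
the job is handed in; nothing more can be done
```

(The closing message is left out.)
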